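Close the popped button jar and bring it round to the carousel's arrow

ROBOT

A 6-joint arm with a two-finger parallel gripper is mounted at the origin on a cart in front of the work surface, level with it; the furniture and walls round the work are solid. World frame = base frame: x ahead of the robot, y to its left, z up, the work surface at z = 0. Lengths are in m, angles in degrees, forces in N, time in s.
With the tool pointing down it reaches from about 0.325 to 0.85 m from the base axis. Payload 15.5 kg.
Tool frame: the origin (TCP) lies at the very end of the fingers, on their centre line; the grasp point (between the pads) lies 19 mm behind it; z points along the fingers, y is the direction in which the jaws open and shut (so a half turn about z gives the same grasp; the last joint's range is limited). The gripper opens to 91 mm and grips with 3 to 60 N. Pads are 32 mm wide; open, the fingers measure 118 mm over their backs; the gripper's body (76 mm by 178 mm) begins 60 mm behind the grasp point.
Start: joints at [-77.034, 28.281, 77.091, -0, 74.628, -5.472], TCP at [0.198, -0.593, 0.214] pointing down, gripper open.
Joint ranges: [-166.48, 166.48], [-47.26, 123.95], [12.59, 153.08], [-70.14, 250.14], [6.76, 159.57], [-176.63, 176.63]. Speed limits (degrees/s): [108.29, 108.29, 147.25, 172.46, 172.46, 172.46].

INTERFACE

Orientations are given as [roll, pitch, yaw] about the fixed x, y, z axes, in that order (R = Rz(yaw) Ry(pitch) Rx(roll)).
In Python, from cell import state, snapshot, finish_job, spot_in, mark_of gives the robot as it stands. The module is installed in compiled form; this text tells all that it offers.
- The arm moves only by the tool drive_tool, never from a script. Its arguments are lists of equal length, an entry for each row: "translation": the shift along the tool's x, y, z in cm, a list of three; "roll": the turn about the tool's z in degrees. A call has 1 to 8 rows; each row is the pose to reach, as a shift and turn from the pose commanded when the call began, along the tool's axes at that moment; what a row does not reach only later rows make up. A row lasts 1/12 s, in which the tool goes at most 41.7 mm and 7.16 degrees, less where a joint would pass 70% of its speed; a pose out of reach is approached as far as the arm can. A call with a gripper value outside its range is refused whole. "jaw" is the closure in counts, from 0 (fully open) to 255 (shut), set as the call begins (left out, the last holds). The fingers move at their own pace and stop on an object; "newtons" is the grip in N (left out, the last holds). Time passes only in rows, so rows that repeat a pose let the fingers close. It gives the time, the measured TCP pose, the force and the opening at its end, in the units of the state.
- state(): the state, without advancing time (a new reading comes with each control period).
- snapshot(name): name is "scene" or "top"; returns a dict with "frame" (480x640x3 uint8, blue, green, red), "mtx" (3x3 intrinsics, pixels), "position" and "attitude" of the camera in the world. Camera axes: x right, y down, z forward; pixel columns grow to the right and rows downward; lengths in m; the calibration is good to about 2 mm. A picture is of the moment at which its call begins. There is no depth.
- finish_job(): hands the job in, once; it reports no verdict.
Trained networks look in a picture, given as the dict that the camera call returned (one of the last four; its "shot" number tells which), for a name from the list of things; names that differ only in an ending like _2 or _b are one class to them, and where a whole thing is asked for, a point or a joint stands for the part that bears it (a point fixed in the world has none). Each returns a list of dicts, best first, with "p" (0 to 1); they miss things now and then, are a little off and sometimes report something else, mostly with a low value. They report only what shows in the picture. A call takes as long as a camera call.
- spot_in(picture, query): "uv" ([column, row] in pixels, amid what is visible of it).
- mark_of(picture, query): "uv" ([column, row] in pixels: a listed point, or the origin of a listed thing).
The state is a dict: "t": time; "qpos": joint angles; "joint_velocities": joint speeds; "joint_efforts": joint torques, N m; "ee_pos": TCP position; "orientation": TCP orientation; "ft_force": force on the tool from outside, world axes, zero at the start; "wrist_torque": the same for the moment, N m; "opening": finger opening in m.
Only numpy, scipy, OpenCV 4.12 (cv2) and the standard library are available. Lean on these libraries where they do the work, as an engineer would, in place of code of your own. Each camera call takes 0.05 s, during which the arm holds its last target. There are 200 camera calls.

TASK

On the button carousel the red jar lid has popped up: first press it down until it is shut level on its jar. Then turn the carousel until that red-lidded jar stands in line with the yellow arrow on the foot. Finish while still holding the jar or the carousel in the fingers so that it stays there (do not let go at the end), with the lid still shut, and do not knock the oil bottle or the beeswax.

Things in the scene. Friction and masses are not known exactly. Their poses are not given: they have to be found in the camera images.
- carousel_foot: Fixed black round foot of the carousel, 170 mm across, 12 mm high; origin at the centre of its underside, below the upright turning axis. Its -x axis points to the yellow arrow, toward the robot but up to 35 degrees aside. Just left (+y) of it stands a fixed cream sewing machine, about 0.3 m tall (between y = -0.15 and 0.25): cross it with the fingers at least 0.45 m up.
- turntable: Pale wooden disc, 224 mm across, 8 mm thick, underside 14 mm above the table; turns either way about the upright axis with little friction (0.03 N m). Origin on the axis at its underside, z up, its -x axis points to the red-lidded jar. Carries four fixed clear jars of buttons 90 degrees apart, centres 72 mm from the axis, 56 mm across, 50 mm high, rims 72 mm above the table.
- red_lid (a joint): Angle of the red flip lid, rad: 0 = shut, level; starts popped up at 0.14 to 0.30. Hinged at the rim point nearest the turning axis (41 mm from the axis, 72 mm above the table), so its outer edge stands up. Stiff hinge: the lid stays where it is left; pressing the knob down takes about 5 N, then it stops hard at 0.
- red_knob (a point): Centre of the top face of the red lid's knob; shut, it is 102 mm above the table and 72 mm from the turning axis. Red lid: 62 mm across, 8 mm thick; round knob in its middle, 20 mm across, 22 mm high. The other three jars have the same lids in grey, fixed shut. A central post with a black ball reaches 79 mm above the table.
- jar_mark (a point): Point of the turntable's edge in line with the red-lidded jar, 117 mm from the turning axis, just outside a small red dot on the disc.
- arrow_tip (a point): Tip of the yellow arrow on the foot, pointing inward at the disc's edge, 117 mm from the turning axis and 21 mm above the table; the red-lidded jar belongs in line with it.
- oiler: Loose bystander: slim oil bottle with red spout, 38 mm across, 128 mm high, standing behind and to the left of the carousel; origin at the centre of its underside.
- beeswax: Loose bystander: round amber beeswax cake, 39 mm across, 13 mm high, lying behind the carousel; origin at the centre of its underside.

How it is judged:
By the outcome, as a careful person would: the job done as asked, in the order asked, and still so for the second after the job is handed in, while the arm keeps its last pose, push and grip.
It also fails if it takes over 69 s, if anything falls off the work surface, if the arm or the gripper's body presses on something with over 40 N, if the wrist force passes 120 N, or if a joint passes its speed limit or range.

## Working session

There is one attempt and no reset: what is moved stays moved. The work goes in short steps, Python scripts to look and compute and a tool call to move; the robot and the scene stay as the last step left them, time stands still between calls to the robot, and variables do not carry over. Pictures are saved under pics/ and viewed, about 8 in all and at most 12, crops included, and the job is handed in when it is done.

Besides the shell and the picture viewer there is one more tool, called after "Call:" as name(argument=value, ...) on one line, values as JSON. drive_tool: Moves the arm, as the interface text tells. Its arguments: {"type":"object","properties":{"translation":{"type":"array"},"roll":{"type":"array"},"jaw":{"type":"number"},"newtons":{"type":"number"}},"required":["translation","roll"]}

```bash
mkdir -p pics; cat > h.py <<'E'
import numpy as np, cv2
from scipy.spatial.transform import Rotation as R
from cell import state, snapshot, finish_job, spot_in, mark_of
def att(s):
    a=np.array(s["attitude"],float)
    if a.shape==(3,3): return a
    if a.size==4: return R.from_quat(a).as_matrix()
    return R.from_euler('xyz',a,degrees=True).as_matrix()
def ray(s,uv):
    d=np.linalg.solve(np.array(s["mtx"]),[uv[0],uv[1],1.]); d=att(s)@d
    return np.array(s["position"],float),d/np.linalg.norm(d)
def onz(s,uv,z):
    o,d=ray(s,uv); return o+d*(z-o[2])/d[2]
def tri(rs):
    A=np.zeros((3,3));b=np.zeros(3)
    for o,d in rs:
        P=np.eye(3)-np.outer(d,d);A+=P;b+=P@o
    X=np.linalg.solve(A,b); return X,[np.linalg.norm((np.eye(3)-np.outer(d,d))@(X-o)) for o,d in rs]
def proj(s,X):
    p=np.array(s["mtx"])@(att(s).T@(np.array(X)-s["position"])); return p[:2]/p[2]
E
python3 - <<'E'
from h import *
np.set_printoptions(precision=4,suppress=True)
S={n:snapshot(n) for n in("scene","top")}
print(state())
for n,s in S.items():
    print(n,s["position"],s["attitude"],s["mtx"]); cv2.imwrite(f"pics/{n}0.png",s["frame"])
for q in["carousel_foot","turntable","red_knob","jar_mark","arrow_tip","oiler","beeswax"]:
    r=[]
    for n,s in S.items():
        m=mark_of(s,q); print(q,n,[(np.round(k["uv"],1),round(k["p"],2)) for k in m[:2]])
        if m: r.append(ray(s,m[0]["uv"]))
    if len(r)==2: print("   ",*tri(r))
E
```

```text
{'t': 0.1, 'qpos': array([-77.0347,  28.3116,  77.1234,   0.0007,  74.6282,  -5.4721]), 'joint_velocities': array([ 0.053 , -0.0636, -0.0392,  0.0308,  0.0601, -0.0059]), 'joint_efforts': array([  0.0003, -88.0239, -38.2546,   0.0707,   0.0482,  -0.    ]), 'ee_pos': array([ 0.1976, -0.5926,  0.2134]), 'orientation': array([-179.9372,   -0.0067,   18.4373]), 'ft_force': array([-0.9413, -0.5023,  0.9551]), 'wrist_torque': array([-0.0321, -0.0204, -0.0044]), 'opening': 0.0912754508591051}
scene [ 1.1557 -0.4802  0.7907] [-136.9212    0.4386   67.4783] [[546.9412   0.     316.3222]
 [  0.     546.9412 229.6347]
 [  0.       0.       1.    ]]
top [ 0.4413 -0.2293  1.1281] [-172.5555   -0.0165  -90.0727] [[535.7629   0.     315.4989]
 [  0.     535.7629 226.618 ]
 [  0.       0.       1.    ]]
carousel_foot scene [(array([273.5, 205.7]), 0.69), (array([274.2, 260.5]), 0.56)]
carousel_foot top [(array([349.8, 268.9]), 0.67), (array([352.6, 267.2]), 0.59)]
    [ 0.4931 -0.2931  0.1214] [np.float64(0.0009263514227815428), np.float64(0.0009263514227814989)]
turntable scene [(array([275.7, 250.
[... 472 characters left out ...]
[np.float64(0.0016121946612345033), np.float64(0.0016121946612345918)]
arrow_tip scene [(array([276.8, 203.7]), 0.62), (array([276.5, 255.7]), 0.2)]
arrow_tip top [(array([331.1, 319. ]), 0.93)]
    [ 0.3969 -0.2595  0.0273] [np.float64(0.0017766537513275878), np.float64(0.001776653751327634)]
oiler scene [(array([404.4, 291. ]), 0.9)]
oiler top [(array([257.4, 191.2]), 0.94), (array([331.9, 318. ]), 0.17)]
    [ 0.6658 -0.1075 -0.0092] [np.float64(0.003325463611871807), np.float64(0.003325463611871877)]
beeswax scene [(array([351.6, 341.7]), 0.75)]
beeswax top [(array([322.9, 159.3]), 0.74)]
    [ 0.7328 -0.2471  0.0074] [np.float64(0.0013507888673726716), np.float64(0.0013507888673726764)]
```

View pics/scene0.png

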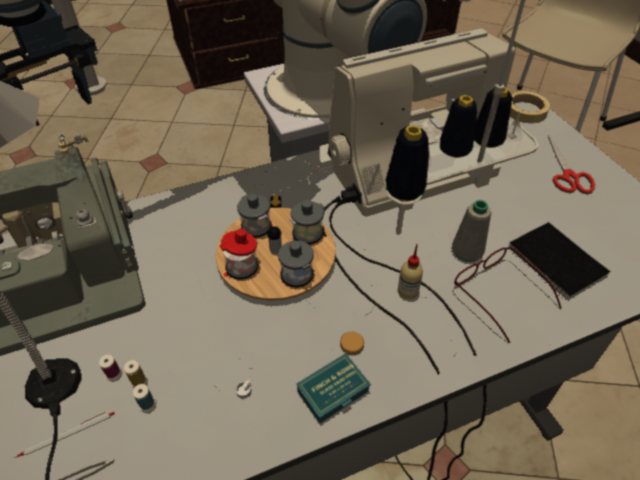

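View pics/top0.png

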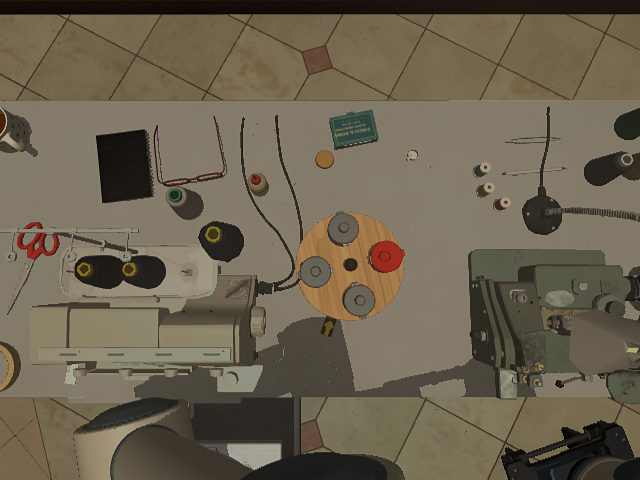

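```bash
python3 - <<'E'
from h import *
np.set_printoptions(precision=4,suppress=True)
s=snapshot("top")
for q,z in[("turntable",.014),("carousel_foot",0),("red_knob",.107),("jar_mark",.022),("arrow_tip",.021)]:
    m=mark_of(s,q)[0]; print(q,m["uv"],onz(s,m["uv"],z))
E
```

```text
turntable [349.7, 268.7] [ 0.4987 -0.3007  0.014 ]
carousel_foot [353.0, 265.2] [ 0.5068 -0.3086  0.    ]
red_knob [385.5, 258.9] [ 0.5125 -0.3631  0.107 ]
jar_mark [406.7, 257.8] [ 0.5206 -0.4181  0.022 ]
arrow_tip [333.4, 319.9] [ 0.3943 -0.266   0.021 ]
```

The pictures show the red lid at top (386,257) and scene (240,243), standing on the robot's right side of the carousel. The yellow arrow is at top (330,325). A cream machine stands to the left, a green machine and a lamp shade to the right, near the arm. The network marks agree with this, apart from the scene foot and arrow points, where the arrow is hidden behind the jars.

```bash
python3 - <<'E'
from h import *
from scipy.optimize import least_squares
np.set_printoptions(precision=4,suppress=True)
S=[snapshot(n) for n in("scene","top")]
for a,b in [((38,98),(548,350)),((63,140),(555,318)),((340,150),(262,320))]:
    print("obst",tri([ray(S[0],a),ray(S[1],b)]))
ob=[]
for q in["turntable","red_knob","jar_mark","arrow_tip"]:
    for i,s in enumerate(S):
        if q=="arrow_tip" and i==0: continue
        m=mark_of(s,q)
        if m: ob.append((q,i,np.array(m[0]["uv"])))
def pts(p):
    cx,cy,a,b,th=p; u=lambda t:np.array([np.cos(t),np.sin(t),0]); c=np.array([cx,cy,0]);Z=np.array([0,0,1])
    r=.041+.031*np.cos(th)-.03*np.sin(th); z=.072+.03*np.cos(th)+.031*np.sin(th)
    return dict(turntable=c+.014*Z,red_knob=c+r*u(a)+z*Z,jar_mark=c+.117*u(a)+.022*Z,arrow_tip=c+.117*u(b)+.021*Z)
f=lambda p:np.concatenate([proj(S[i],pts(p)[q])-uv for q,i,uv in ob])
r=least_squares(f,[.497,-.3,-1.37,2.78,.2],loss="soft_l1")
print(r.x[:2],np.degrees(r.x[2:4]),r.x[4],"knob",pts(r.x)["red_knob"]); print([(q,i) for q,i,_ in ob]); print(r.fun.reshape(-1,2))
E
```

```text
obst (array([ 0.3621, -0.5832,  0.3334]), [np.float64(0.014874840517894665), np.float64(0.01487484051789464)])
obst (array([ 0.4096, -0.588 ,  0.2963]), [np.float64(0.007650150055569067), np.float64(0.007650150055568955)])
obst (array([ 0.4   , -0.1271,  0.124 ]), [np.float64(0.0038375080740505555), np.float64(0.003837508074050566)])
[ 0.5053 -0.3003] [-79.3966 159.624 ] 0.35168343913891464 knob [ 0.5163 -0.359   0.1108]
[('turntable', 0), ('turntable', 1), ('red_knob', 0), ('red_knob', 1), ('jar_mark', 0), ('jar_mark', 1), ('arrow_tip', 1)]
[[ 0.4561 -0.7726]
 [-1.502  -3.7815]
 [-1.0243 -3.0051]
 [-0.0317 -2.4446]
 [-0.7338  1.0358]
 [ 0.4553  0.1048]
 [-0.3634  2.2185]]
```

Call:
drive_tool(translation=[[0,0,-4],[0,0,-8],[0,0,-12],[0,0,-16],[0,0,-18],[0,0,-18]], roll=[0,0,0,0,0,0], jaw=255, newtons=20)

```text
t: 2.05
ee_pos: [0.198, -0.5944, 0.3996]
orientation: [179.5, 0.0, 18.4]
ft_force: [-0.9, -0.1, -0.6]
opening: 0.0542
```

Call:
drive_tool(translation=[[1.3,-3.8,0],[2.5,-7.6,0],[3.8,-11.4,0],[5.4,-16,0],[9,-16,0],[13,-15.5,0],[17,-15,0],[21,-14.5,0]], roll=[-7,-14,-21,-28,-35,-42,-49,-56])

```text
t: 2.72
ee_pos: [0.3525, -0.3878, 0.3939]
orientation: [180.0, 0.0, 74.8]
ft_force: [-0.1, -2.1, 0.3]
opening: 0.0015
```

```bash
python3 - <<'E'
from h import *
s=state(); p=s["ee_pos"]; y=np.radians(s["orientation"][2]); print(p,s["orientation"],s["qpos"])
d=np.array([.516,-.358])-p[:2]; print("cm", 100*(np.cos(y)*d[0]+np.sin(y)*d[1]),100*(np.sin(y)*d[0]-np.cos(y)*d[1]))
E
```

```text
[ 0.3524575  -0.38780488  0.39391427] [1.79987150e+02 1.30955208e-02 7.47587687e+01] [-5.42628429e+01  1.25103892e+01  7.37611622e+01 -2.08783714e-03
  9.37102202e+01 -3.90217486e+01]
cm 7.174919831922774 14.995509614644606
```

Call:
drive_tool(translation=[[1.8,3.7,0],[3.6,7.4,0],[5.4,11.1,2],[7.2,15,4],[7.2,15,8],[7.2,15,12],[7.2,15,16],[7.2,15,16]], roll=[-7,-14,-21,-27,-27,-27,-27,-27])

```text
t: 3.38
ee_pos: [0.5117, -0.3568, 0.2257]
orientation: [-179.5, -0.6, 101.5]
ft_force: [-1.4, 0.6, -1.3]
opening: 0.0003
```

```bash
cat > look.py <<'E'
from h import *
import sys
np.set_printoptions(precision=4,suppress=True)
st=state(); print(st["ee_pos"],st["orientation"],st["ft_force"])
S=[snapshot(n) for n in("scene","top")]
for q in["turntable","red_knob","jar_mark","arrow_tip"]:
    r=[]
    for s in S:
        m=mark_of(s,q); print(q,[(np.round(k["uv"],1),round(k["p"],2)) for k in m[:1]])
        if m:r.append(ray(s,m[0]["uv"]))
    if len(r)==2: print("   ",*tri(r))
c=(proj(S[0],[.5,-.3,.09])).astype(int); f=S[0]["frame"][c[1]-75:c[1]+75,c[0]-100:c[0]+100]
g=S[1]["frame"][200:350,260:460]
cv2.imwrite(sys.argv[1],cv2.resize(np.hstack([f,g]),None,fx=2,fy=2,interpolation=cv2.INTER_CUBIC))
# wooden disc rim in top view
E
python3 look.py pics/a.png
```

```text
[ 0.5117 -0.3568  0.2257] [-179.5448   -0.5757  101.4659] [-1.4183  0.6257 -1.3206]
turntable [(array([276.4, 254.9]), 0.93)]
turntable [(array([349.3, 267.7]), 0.96)]
    [ 0.5019 -0.2992  0.0012] [np.float64(0.0014942886669562423), np.float64(0.0014942886669563548)]
red_knob [(array([242.8, 230.7]), 0.87)]
red_knob [(array([386.4, 256.9]), 0.53)]
    [ 0.5172 -0.3609  0.1095] [np.float64(0.003798210545927033), np.float64(0.0037982105459271305)]
jar_mark [(array([218.6, 278.4]), 0.7)]
jar_mark []
arrow_tip [(array([276.7, 203.4]), 0.95)]
arrow_tip [(array([331.2, 321. ]), 0.75)]
    [ 0.393  -0.2591  0.0245] [np.float64(0.002409317412783654), np.float64(0.0024093174127836647)]
```

View pics/a.png

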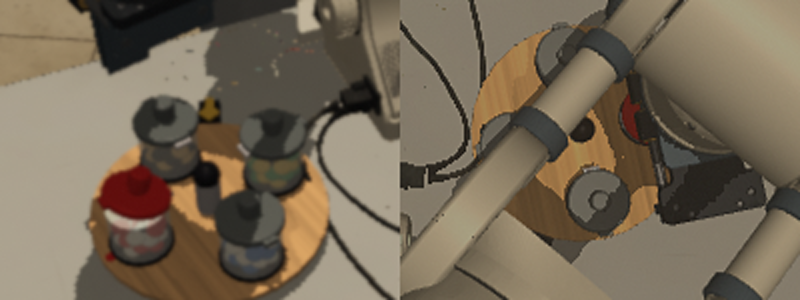

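Call:
drive_tool(translation=[[-0.7,-0.1,3],[-0.7,-0.1,6],[-0.7,-0.1,9],[-0.7,-0.1,10.5],[-0.7,-0.1,10.5],[-0.7,-0.1,10.5]], roll=[0,0,0,0,0,0])

```text
t: 4.38
ee_pos: [0.5152, -0.3669, 0.1291]
orientation: [-180.0, -0.0, 101.4]
ft_force: [0.1, -1.1, 0.5]
opening: 0.0004
```

Call:
drive_tool(translation=[[0,0,1],[0,0,1.4],[0,0,1.7],[0,0,1.9],[0,0,2.1],[0,0,2.3],[0,0,2.4],[0,0,2.5]], roll=[0,0,0,0,0,0,0,0])

```text
t: 5.05
ee_pos: [0.5181, -0.3708, 0.107]
orientation: [179.7, 0.5, 101.4]
ft_force: [3.8, -16.2, 22.4]
opening: 0.0004
```

Call:
drive_tool(translation=[[0,0,0],[0,0,0.1],[0,0,0.2],[0,0,0.2]], roll=[0,0,0,0])

```text
t: 5.38
ee_pos: [0.5178, -0.3703, 0.1047]
orientation: [179.7, 0.5, 101.4]
ft_force: [2.9, -7.7, 13.1]
opening: 0.0002
```

Call:
drive_tool(translation=[[0,0,0.1],[0,0,0.2],[0,0,0.3],[0,0,0.3],[0,0,0.3]], roll=[0,0,0,0,0])

```text
t: 5.8
ee_pos: [0.5177, -0.37, 0.1018]
orientation: [179.7, 0.4, 101.4]
ft_force: [2.1, -9.0, 17.7]
opening: 0.0006
```

Call:
drive_tool(translation=[[0,0,0.1],[0,0,0.2],[0,0,0.2],[0,0,0.2]], roll=[0,0,0,0])

```text
t: 6.13
ee_pos: [0.5185, -0.3702, 0.1012]
orientation: [179.6, 0.5, 101.4]
ft_force: [1.2, -5.8, 36.0]
opening: 0.0006
```

Call:
drive_tool(translation=[[0,0,-1],[0,0,-3],[0,0,-5],[0,0,-6],[0,0,-6],[0,0,-6]], roll=[0,0,0,0,0,0], jaw=60)

```text
t: 6.63
ee_pos: [0.5154, -0.367, 0.1569]
orientation: [180.0, 0.0, 101.4]
ft_force: [0.7, 0.5, -0.7]
opening: 0.0381
```

```bash
python3 look.py pics/b.png
```

```text
[ 0.5154 -0.367   0.1569] [179.9701   0.0368 101.4377] [ 0.6685  0.4618 -0.7309]
turntable [(array([277.3, 250.3]), 0.56)]
turntable [(array([350.1, 268.3]), 0.92)]
    [ 0.5007 -0.2983  0.0127] [np.float64(0.0034362203285102123), np.float64(0.0034362203285101703)]
red_knob [(array([237.2, 236.9]), 0.98)]
red_knob [(array([389.8, 255.7]), 0.51)]
    [ 0.5196 -0.3706  0.1004] [np.float64(0.0018324616921787313), np.float64(0.0018324616921786283)]
jar_mark [(array([218.8, 279. ]), 0.85)]
jar_mark []
arrow_tip [(array([278. , 204.2]), 0.86)]
arrow_tip []
```

View pics/b.png

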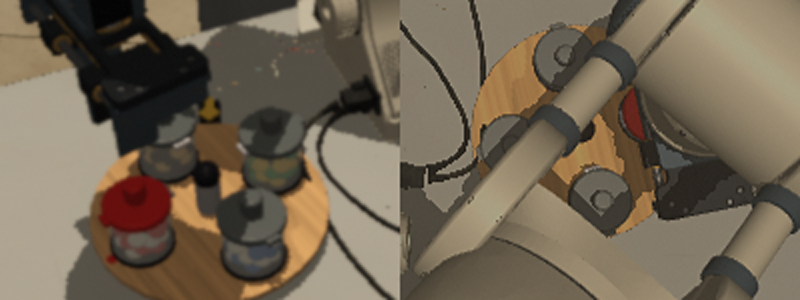

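Call:
drive_tool(translation=[[-0.3,0,2],[-0.3,0,4],[-0.3,0,6],[-0.3,0,7],[-0.3,0,7.2],[-0.3,0,7.2]], roll=[0,0,0,0,0,0])

```text
t: 7.63
ee_pos: [0.5158, -0.3697, 0.0847]
orientation: [-180.0, -0.0, 101.4]
ft_force: [-0.7, -0.0, -0.3]
opening: 0.0695
```

Call:
drive_tool(translation=[[0,0,0],[0,0,0],[0,0,0],[0,0,0],[0,0,0],[0,0,0],[0,0,0],[0,0,0]], roll=[0,0,0,0,0,0,0,0], jaw=255, newtons=15)

```text
t: 8.3
ee_pos: [0.5159, -0.3699, 0.085]
orientation: [180.0, 0.0, 101.4]
ft_force: [-5.6, -2.0, 2.0]
opening: 0.0195
```

Call:
drive_tool(translation=[[0.02,-0.62,0],[0.09,-1.24,0],[0.22,-1.86,0],[0.4,-2.45,0],[0.64,-3.03,0],[0.92,-3.59,0],[1.25,-4.12,0],[1.62,-4.62,0]], roll=[5,10,15,20,25,30,35,40])

```text
t: 8.97
ee_pos: [0.4677, -0.3607, 0.0848]
orientation: [-179.9, -0.2, 61.2]
ft_force: [12.3, 17.6, 2.9]
opening: 0.0191
```

Call:
drive_tool(translation=[[0,0,0],[0,0,0],[0,0,0]], roll=[0,0,0])

```text
t: 9.22
ee_pos: [0.4678, -0.3608, 0.0848]
orientation: [-179.9, -0.2, 61.4]
ft_force: [8.5, 15.7, 2.8]
opening: 0.0193
```

```bash
python3 look.py pics/c.png
```

```text
[ 0.4678 -0.3608  0.0848] [-179.9247   -0.1842   61.4267] [ 8.4885 15.7014  2.7645]
turntable [(array([276.3, 252.5]), 0.89)]
turntable [(array([350.3, 266.8]), 0.59)]
    [ 0.5035 -0.3001  0.0103] [np.float64(0.0021613419853131217), np.float64(0.002161341985313233)]
red_knob [(array([233.1, 214.8]), 0.61)]
red_knob []
jar_mark [(array([213.6, 242.1]), 0.95)]
jar_mark []
arrow_tip [(array([276.6, 203.2]), 0.85)]
arrow_tip [(array([330.6, 319.6]), 0.57)]
    [ 0.3955 -0.2589  0.0273] [np.float64(0.001298942801977729), np.float64(0.0012989428019777726)]
```

Call:
drive_tool(translation=[[0.2,-0.61,0],[0.4,-1.22,0],[0.54,-1.81,0],[0.72,-2.39,0],[0.96,-2.96,0],[1.24,-3.5,0],[1.57,-4.01,0],[1.94,-4.5,0]], roll=[5,10,15,20,25,30,35,40])

```text
t: 10.38
ee_pos: [0.4376, -0.324, 0.085]
orientation: [180.0, -0.1, 21.2]
ft_force: [7.8, 4.8, -1.5]
opening: 0.0194
```

Call:
drive_tool(translation=[[0,0,0],[0,0,0]], roll=[0,0])

```text
t: 10.55
ee_pos: [0.4376, -0.324, 0.085]
orientation: [180.0, -0.1, 21.4]
ft_force: [6.2, 3.7, -3.3]
opening: 0.0191
```

Call:
drive_tool(translation=[[0.1,-0.61,0],[0.2,-1.22,0],[0.34,-1.81,0],[0.52,-2.39,0],[0.76,-2.96,0],[1.04,-3.5,0],[1.3,-3.91,0],[1.58,-4.31,0]], roll=[5,10,15,20,25,30,34,38])

```text
t: 11.22
ee_pos: [0.4362, -0.2783, 0.085]
orientation: [-180.0, -0.0, -16.8]
ft_force: [1.3, 2.3, 0.5]
opening: 0.0193
```

Call:
drive_tool(translation=[[0,0,0],[0,0,0]], roll=[0,0])

```text
t: 11.38
ee_pos: [0.4361, -0.2784, 0.085]
orientation: [-180.0, 0.0, -16.5]
ft_force: [0.5, 1.9, 1.2]
opening: 0.0195
```

```bash
python3 look.py pics/d.png
```

```text
[ 0.4361 -0.2784  0.085 ] [-179.9908    0.006   -16.46  ] [0.4988 1.8883 1.1924]
turntable []
turntable [(array([350.1, 268.1]), 0.91)]
red_knob [(array([271.7, 193.5]), 0.68)]
red_knob []
jar_mark [(array([269.4, 206.1]), 0.94)]
jar_mark []
arrow_tip [(array([276.9, 205.8]), 0.87)]
arrow_tip [(array([330.3, 320.4]), 0.64)]
    [ 0.3936 -0.2583  0.018 ] [np.float64(0.001487147715618779), np.float64(0.001487147715618874)]
```

View pics/d.png

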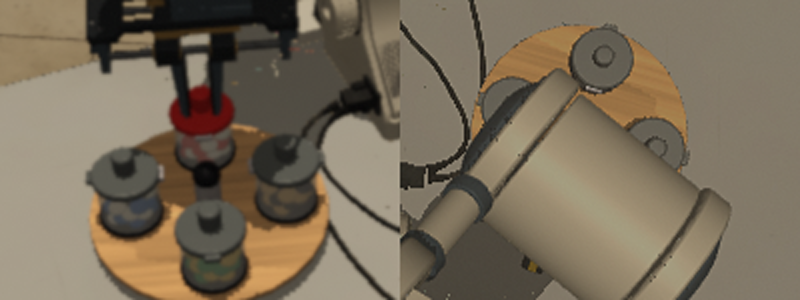

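```bash
cat > fit.py <<'E'
from h import *
from scipy.optimize import least_squares
np.set_printoptions(precision=4,suppress=True)
I={n:snapshot(n) for n in("scene","top")}
def disc(s,img,tag):
    hsv=cv2.cvtColor(img,cv2.COLOR_BGR2HSV)
    m=cv2.inRange(hsv,(8,90,60),(20,255,255)); c=proj(s,[.5,-.3,.022]); 
    Y,X=np.indices(m.shape); m[np.hypot(X-c[0],Y-c[1])>75]=0
    n,l,st,_=cv2.connectedComponentsWithStats(m); 
    for i in range(1,n):
        if st[i,4]<60: m[l==i]=0
    pts=cv2.findContours(m,cv2.RETR_EXTERNAL,cv2.CHAIN_APPROX_NONE)[0]; pts=np.vstack(pts)[:,0]
    W=np.array([onz(s,p,.022)[:2] for p in pts])
    C=np.array([.5,-.3])
    r=least_squares(lambda q:np.hypot(*(W-q).T)-.112,C,loss="cauchy",f_scale=.001)
    e=np.abs(r.fun); print(tag,"C",r.x,"inliers<1.5mm",(e<.0015).sum(),len(e)); return r.x
for n in("scene","top"):
    C0=disc(I[n],cv2.imread(f"pics/{n}0.png"),n+"0"); C1=disc(I[n],I[n]["frame"],n+" now")
    if n=="top":
        for uv in [(331.5,320)]:
            d=onz(I[n],uv,.021)[:2]-C0; print("arrow",np.degrees(np.arctan2(*d[::-1])),np.hypot(*d))
    else: CS=C0
    # yellow pixels
    img=cv2.imread(f"pics/{n}0.png"); h=cv2.cvtColor(img,cv2.COLOR_BGR2HSV); m=cv2.inRange(h,(20,110,70),(35,255,255))
    c=proj(I[n],[.385,-.256,.015]).astype(int); yy,xx=np.nonzero(m[c[1]-14:c[1]+14,c[0]-14:c[0]+14])
    if len(xx):
        uv=(xx.mean()+c[0]-14,yy.mean()+c[1]-14); d=onz(I[n],uv,.0165)[:2]-C0; print("yellow",len(xx),uv,np.degrees(np.arctan2(*d[::-1])),np.hypot(*d))
m=mark_of(I["scene"],"jar_mark")[0]; d=onz(I["scene"],m["uv"],.022)[:2]-CS; print("jar_mark now",m,np.degrees(np.arctan2(*d[::-1])),np.hypot(*d))
p=state()["ee_pos"][:2]
for C in(CS,C0): d=p-C; print("tcp angle",np.degrees(np.arctan2(*d[::-1])),np.hypot(*d))
s=I["top"]; img=s["frame"]
z=lambda im,c:cv2.resize(im[c[1]-37:c[1]+38,c[0]-50:c[0]+50],None,fx=4,fy=4,interpolation=cv2.INTER_CUBIC)
t0=cv2.imread("pics/top0.png"); 
cv2.imwrite("pics/e.png",np.vstack([np.hstack([z(t0,(340,310)),z(img,(375,250))]),np.hstack([z(cv2.imread("pics/scene0.png"),(276,215)),z(I["scene"]["frame"],(276,215))])]))
E
python3 fit.py
```

```text
scene0 C [ 0.5079 -0.3001] inliers<1.5mm 200 651
scene now C [ 0.5079 -0.3001] inliers<1.5mm 180 602
yellow 61 (np.float64(275.11475409836066), np.float64(200.0327868852459)) 160.89674327253516 0.14024090482638182
top0 C [ 0.5058 -0.2986] inliers<1.5mm 164 641
top now C [ 0.5029 -0.2989] inliers<1.5mm 125 406
arrow 161.9011342875903 0.11751904238435387
yellow 79 (np.float64(327.873417721519), np.float64(327.4177215189873)) 160.92387532688844 0.13419300538613416
jar_mark now {'uv': [268.4, 205.5], 'p': 0.79} 167.2486823687775 0.12026140026822003
tcp angle 163.43436415419689 0.0749134298306619
tcp angle 164.06656920129856 0.07250152029905907
```

View pics/e.png

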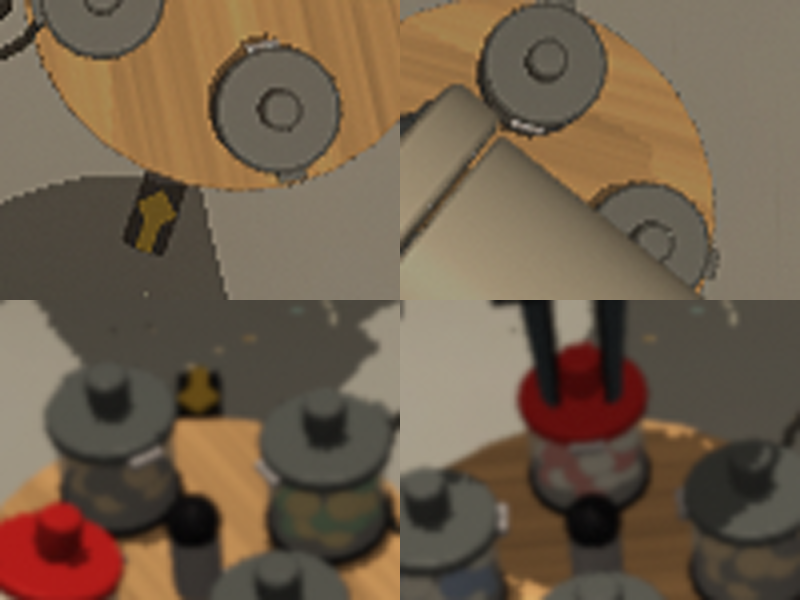

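```bash
python3 - <<'E'
from h import *
s=snapshot("top"); t=snapshot("scene")
P=[onz(s,np.array(u)-.4,.102)[:2] for u in((362,228),(388.75,273.5))]
v=P[0]-P[1]; print(P, np.hypot(*v),"(exp .1018) chord dir",np.degrees(np.arctan2(*v[::-1])))
# chord -> centre and angle of each
for C in((.505,-.299),(.5029,-.2989)):
    print([ (np.degrees(np.arctan2(*(p-C)[::-1])),np.hypot(*(p-C))) for p in P])
for a in (159,161,163,165,167):
    r=np.radians(a); print(a,proj(t,[.505+.072*np.cos(r),-.299+.072*np.sin(r),.102]),proj(t,[.505+.117*np.cos(r),-.299+.117*np.sin(r),.022]))
print([m for m in mark_of(t,"red_knob")][:1])
E
```

```text
[array([ 0.57337802, -0.31874756]), array([ 0.48570076, -0.36874917])] 0.1009329657172607 (exp .1018) chord dir 29.695750784099506
[(np.float64(-16.10870652793074), np.float64(0.07117246483054508)), (np.float64(-105.46649773950347), np.float64(0.07236993376035289))]
[(np.float64(-15.727933432121166), np.float64(0.07321937549608011)), (np.float64(-103.83298300825133), np.float64(0.07193552895765991))]
159 [273.8469408 190.9620855] [277.00082422 204.93297728]
161 [272.48552166 191.01054818] [274.9681028  205.00661595]
163 [271.12417713 191.09133408] [272.93553094 205.1297702 ]
165 [269.76432463 191.20437071] [270.9050473  205.30234919]
167 [268.40738166 191.34955765] [268.87859194 205.52422786]
[]
```

Call:
drive_tool(translation=[[0,-0.2,0],[0.01,-0.4,0],[0.01,-0.4,0],[0.01,-0.4,0],[0.01,-0.4,0]], roll=[1.6,3.2,3.2,3.2,3.2])

```text
t: 12.6
ee_pos: [0.4373, -0.2749, 0.0849]
orientation: [-180.0, 0.0, -19.7]
ft_force: [-0.5, 2.5, 4.7]
opening: 0.0191
```

```bash
sed -i 's#pics/e.png#pics/f.png#' fit.py; python3 fit.py; python3 - <<'E'
from h import *
print(state()["ee_pos"],state()["ft_force"])
for n in("scene","top"):
    s=snapshot(n)
    for q in("oiler","beeswax","red_knob"):
        m=mark_of(s,q); print(n,q,m[:1])
E
```

```text
scene0 C [ 0.5079 -0.3001] inliers<1.5mm 200 651
scene now C [ 0.508 -0.3  ] inliers<1.5mm 180 606
yellow 61 (np.float64(275.11475409836066), np.float64(200.0327868852459)) 160.89674327253516 0.14024090482638182
top0 C [ 0.5058 -0.2986] inliers<1.5mm 164 641
top now C [ 0.5028 -0.2988] inliers<1.5mm 137 393
arrow 161.9011342875903 0.11751904238435387
yellow 79 (np.float64(327.873417721519), np.float64(327.4177215189873)) 160.92387532688844 0.13419300538613416
jar_mark now {'uv': [273.7, 207.1], 'p': 0.8} 162.25148182994693 0.1142512852854371
tcp angle 160.3541099482569 0.07493459461704521
tcp angle 160.88293074166796 0.07248186366495042
[ 0.43728016 -0.27489471  0.08493763] [0.73436388 3.54192611 4.02953879]
scene oiler [{'uv': [405.4, 290.9], 'p': 0.67}]
scene beeswax [{'uv': [352.1, 342.0], 'p': 0.75}]
scene red_knob [{'uv': [272.8, 192.6], 'p': 0.91}]
top oiler [{'uv': [256.8, 188.0], 'p': 0.83}]
top beeswax [{'uv': [322.9, 157.4], 'p': 0.57}]
top red_knob []
```

View pics/f.png

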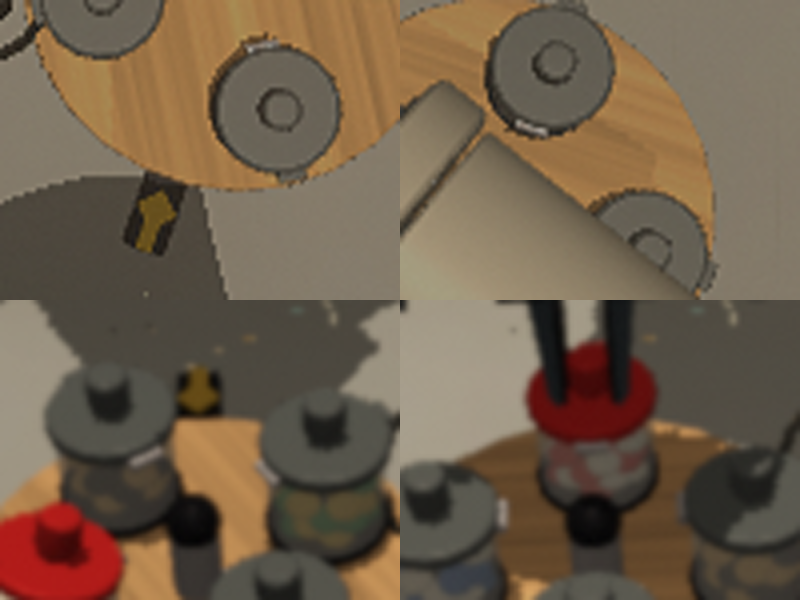

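```bash
python3 -c "
from cell import *
print(finish_job(), state()['opening'])"
```

```text
the job is handed in; nothing more can be done
the job is handed in; nothing more can be done
```

The red lid is shut, and its jar now stands in line with the yellow arrow to within about 1°. I handed the job in at about 13 s, with the fingers still gripping the lid's knob at 15 N.

- **Lid:** I pressed the knob down with closed fingers to a hard stop, with the fingertips at z = 0.101 m and 36 N. The camera then showed the lid level and the knob at 0.100 m, against 0.102 m expected. After the turn it still looked level, and the tool was pressing down by about 4 N.
- **Turn:** I held the knob and turned the carousel about 121° clockwise. A first check showed the jar about 3° short, so I corrected it.
- **Final alignment:** The jar measures 160.4 to 162.3° and the arrow 160.9 to 161.9°.
- **Disagreements:** The turning axis differed by up to 5 mm between estimates. The two cameras' alignment to the arm is also only good to about 2 mm. During the first part of the turn, a slightly wrong radius gave about 21 N of sideways pull, which I corrected.
- **Bystanders:** The oil bottle and beeswax showed no sign of moving; their marks shifted by at most about 3 pixels, which is about the scatter of the network.

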